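# Put the surgical handpiece away in its hinged steel cassette

### The arm

A 6-joint arm with a two-finger parallel gripper is mounted at the origin on the work surface. World frame = base frame: x ahead of the robot, y to its left, z up, the work surface at z = 0. Lengths are in m, angles in rad, forces in N, time in s.
With the tool pointing down it reaches from about 0.2 to 0.875 m from the base axis. Payload 3.4 kg.
Tool frame: the origin (TCP) lies between the finger pads; the fingertips stand 22 mm ahead of it and the grasp point (between the pads) lies 3 mm ahead of it; z points along the fingers, y is the direction in which the jaws open and shut (so a half turn about z gives the same grasp; the last joint's range is limited). The gripper opens to 94 mm and grips with 3 to 60 N. Pads are 16 mm wide; open, the fingers measure 119 mm over their backs; the gripper's body (75 mm by 177 mm) begins 78 mm behind the grasp point.
Start: joints at [0.988, 0.276, 1.505, -0, 1.361, -0.121], TCP at [0.256, 0.515, 0.227] pointing down, gripper open.
Joint ranges: [-2.89, 2.89], [-0.75, 2.08], [0.22, 2.7], [-1.18, 4.32], [0.11, 2.71], [-2.7, 2.7]. Speed limits (rad/s): [2.57, 2.57, 3.14, 3.14, 3.14, 3.14].

### API

Orientations are given as a unit quaternion [x, y, z, w].
In Python, from station import ctrl gives the robot as it stands. The module is installed in compiled form; this text tells all that it offers.
- The arm moves only by the shell command python3 -m crank 'ROWS' [FORCE]. ROWS is JSON, one flat list of numbers, 7 for each row, row after row: the opening in per cent of the stroke, from 0 (shut) to 100 (fully open), then the shift along the tool's x, y, z in mm, then the turn, a rotation vector about the tool's x, y, z in degrees. In form: [claw, dx, dy, dz, wx, wy, wz, claw, dx, dy, dz, wx, wy, wz, ...]. A call has 1 to 8 rows; each row is the pose to reach, as a shift and turn from the pose commanded when the call began, along the tool's axes at that moment; what a row does not reach only later rows make up. A row lasts 1/10 s, in which the tool goes at most 50 mm and 8.59 degrees, less where a joint would pass 70% of its speed; a pose out of reach is approached as far as the arm can. A call with a gripper value outside its range is refused whole. The fingers move at their own pace and stop on an object; FORCE is the grip in N (left out, the last holds). Time passes only in rows, so rows that repeat a pose let the fingers close. It gives the time, the measured TCP pose, the force and the opening at its end, in the units of the state.
- ctrl.sense(): the state, without advancing time (a new reading comes with each control period).
- ctrl.camera(name): name is "scene" or "top"; returns (picture, depth): 400x640x3 uint8, red, green, blue; 400x640 float32, m along the optical axis (not along the pixel's ray), 0 where there is no reading.
- ctrl.camera_info(name): a dict with "fx", "fy", "cx", "cy" (pixels), "xyz" and "orientation" of the camera in the world. Camera axes: x right, y down, z forward; pixel columns grow to the right and rows downward; lengths in m; the calibration is good to about 2 mm. A picture is of the moment at which its call begins. camera_info takes no time and is no camera call.
- ctrl.hand_in(): hands the job in, once; it reports no verdict.
Trained networks look in the newest picture that a camera, given by its name, has taken for a name from the list of things; names that differ only in an ending like _2 or _b are one class to them, and where a whole thing is asked for, a point or a joint stands for the part that bears it (a point fixed in the world has none). Each returns a list of dicts, best first, with "conf" (0 to 1); they miss things now and then, are a little off and sometimes report something else, mostly with a low value. They report only what shows in the picture. A call takes as long as a camera call.
- ctrl.spot_in(label, camera): "centre" ([x, y, z] in m, in world coordinates, good to about 4 mm: the middle of the surface that is visible of it).
- ctrl.masks_of(label, camera): "pixels" (400x640 bool, what is visible of it).
- ctrl.landmark_of(label, camera): "centre" ([x, y, z] in m, in world coordinates, good to about 4 mm: a listed point, or the origin of a listed thing).
The state is a dict: "t": time; "joint_pos": joint angles; "joint_vel": joint speeds; "joint_torque": joint torques, N m; "eef_pos": TCP position; "orientation": TCP orientation; "contact_force": force on the tool from outside, world axes, zero at the start; "moment": the same for the moment, N m; "width": finger opening in m.
Only numpy, scipy, OpenCV 4.12 (cv2) and the standard library are available. Lean on these libraries where they do the work, as an engineer would, in place of code of your own. Each camera call takes 0.05 s, during which the arm holds its last target.

### The job

Open the steel instrument cassette's hinged lid by its bar handle right up to its stop and leave it propped there on its stiff hinge, then take the grey handpiece from its sloping white rest and lay it, without dropping it, in both saddles of the empty blue cradle inside, roughly centred on the cradle and with its metal tip towards the lid's hinge. Then lower the lid gently until it is fully shut. Leave the two instruments already in the cassette and everything else on the table where they are.

Things in the scene. Friction and masses are not known exactly. Their poses are not given: they have to be found in the camera images.
- cassette: fixed stainless-steel instrument box, 210 (x) x 270 (y) x 60 mm high, walls and floor 4 mm, on a thin green mat. Origin: centre of its underside, at table height; +x points to the hinge side (away from the robot), z up. Inside are two grey notched rails along y at x = +-58 mm, 14 mm high above the inner floor, and three parallel lanes along x at y = -70, 0 and +70 mm: the blue cradle stands in one, an instrument lies in each of the other two
- cassette_lid (a joint): hinge angle of the cassette's steel lid (210 x 270 x 4 mm plate, 0.4 kg): 0 = shut, flat on the rim; grows as the front edge rises; 1.0 rad = hard stop, where the open lid leans over the rear half of the box, so a tool pointing straight down does not reach the cradle beneath it. The hinge is stiff (friction about 0.6 N m) and holds the lid at whatever angle it is left; moving the handle takes about 4 to 10 N. May start slightly ajar
- lid_hinge (a point): point on the lid's hinge axis, middle of its length, at cassette x = +105 mm, y = 0, z = 62 mm. The axis runs along the cassette's y
- lid_handle (a point): centre of the lid's dark bar handle: a round bar 10 mm thick along the cassette's y, 88 mm clear length for the grip, held by a leg at each end (y = +-50 mm), 36 mm out from the lid's front edge with the gap open from above. It lies in the plane of the lid, 246 mm from the hinge axis: at lid angle q it is at cassette x = 105 - 246 cos q, z = 62 + 246 sin q mm
- cradle: blue silicone handpiece cradle, fixed on the cassette's inner floor in one of the three lanes: two V-sided saddles 12 mm thick at x = +-38 mm, saddle bottom 18 mm above the origin, 24 mm wide inside at the bottom and 36 mm at the mouth, 32 mm above the origin. Origin: middle of its underside (4 mm above the table); +x along the lane towards the hinge. A handpiece lying home in both saddles has its axis 29 mm above this origin, parallel to x
- handpiece: unplugged surgical handpiece, 145 mm long, 0.08 to 0.15 kg: grey cylinder 22 mm in diameter with a white tail, a thin orange band and a steel nose and tip. Origin on its axis, 68 mm from the tail end and 77 mm from the tip; +x points to the tip. The 22 mm body runs from x = -58 to +45 mm, free to grip between x = -28 and +24 mm. At the start it lies in the rest, tip down by 25 degrees from level
- handpiece_tip (a point): the end of the handpiece's steel tip, 77 mm ahead of its origin
- rest: fixed white plastic handpiece rest, base 160 x 90 x 12 mm. Origin: centre of the underside; +x is the way the handpiece's tip points (sloping down at 25 degrees). The handpiece origin lies 85 mm above this origin; two open-topped U saddles hold it 40 mm behind and 36 mm ahead of its origin, with a stop at the nose shoulder; it lifts straight out upwards. Between the saddles a 20 mm wide beam runs 27 mm below the handpiece axis
- curette: steel curette, 162 mm long, 10 mm handle, lying in one lane of the cassette on the rails; origin on its axis near the middle, x along it. Leave it alone
- elevator: steel elevator with a blue sleeve and a flat blade, 166 mm long, 10 mm handle, lying in another lane of the cassette on the rails; origin on its axis near the middle, x along it. Leave it alone
- water: clear water bottle with a blue cap, 68 mm in diameter, 215 mm high, behind the cassette; origin centre of the underside. Leave it alone
- tip_block: dark folded metal holder with five white tips, 80 x 50 x 40 mm, in front of the robot; origin centre of the underside. Leave it alone
- phone: white telephone with a black screen, 72 x 148 x 9 mm, lying flat; origin centre of the underside. Leave it alone
- bowl: steel bowl, rim diameter 130 mm, 45 mm high; origin centre of the underside. Leave it alone
- egg: practice egg on a white stand, 66 mm high, standing in the big steel tray (55 mm high) at the left; origin centre of the underside. Leave it alone

How it is judged:
On the way, in this order (a step that is already met when the one before it is completed fails the run):
1. the lid stands propped open at its stop, let go, while the handpiece is still in its rest (value of joint cassette_lid above 0.9 rad and contact force between the fingers and cassette below 0.1 N and distance of handpiece from where it was at the start of the episode below 0.03 m), for 0.2 s.
2. the handpiece lies released in the cradle with the lid still propped open (value of joint cassette_lid above 0.85 rad and contact force between the fingers and handpiece below 0.1 N and distance between handpiece and cradle below 0.042 m and z of handpiece in the frame of cradle below 0.035 m and angle between the x axis of handpiece and the x axis of cradle, either way round below 0.12 rad and linear speed of handpiece below 0.03 m/s), for 0.2 s.
At the end, for the whole second after the job is handed in: the lid is shut (within 0.035 rad, about 8 mm at the handle); the handpiece lies at rest in both saddles of the blue cradle, within 25 mm of centred lengthwise, 6 mm sideways, 5 to 6 mm in height and 0.1 rad in direction, its tip on the hinge side (value of joint cassette_lid below 0.035 rad and x of handpiece in the frame of cradle between -0.025 and 0.025 m and y of handpiece in the frame of cradle between -0.006 and 0.006 m and z of handpiece in the frame of cradle between 0.024 and 0.035 m and angle between the x axis of handpiece and the x axis of cradle, either way round below 0.1 rad and x of handpiece_tip in the frame of cradle above 0 m and linear speed of handpiece below 0.03 m/s); the robot touches nothing.
It fails at once if the handpiece is dropped (falls freely faster than 0.6 m/s) (contact force between the fingers and handpiece below 0.05 N and linear speed of handpiece above 0.6 m/s).
It fails at once if the lid is slammed (over 1.5 rad/s in the last 0.3 rad) (value of joint cassette_lid below 0.3 rad and velocity of joint cassette_lid below -1.5 rad/s).
It fails at once if one of the instruments in the cassette is moved by more than 20 mm (distance of any of curette, elevator from where it was at the start of the episode above 0.02 m).
It fails at once if something else on the table is moved by more than 30 mm (distance of any of water, tip_block, phone, bowl, egg from where it was at the start of the episode above 0.03 m).
It also fails if it takes over 72 s, if anything falls off the work surface, if the arm or the gripper's body presses on something with over 40 N, if the wrist force passes 120 N, or if a joint passes its speed limit or range.

## Working session

There is one attempt and no reset: what is moved stays moved. The work goes in short steps, Python scripts to look and compute and a shell command to move; the robot and the scene stay as the last step left them, time stands still between calls to the robot, and variables do not carry over. Pictures are saved under pics/ and viewed, and the job is handed in when it is done.

```bash
mkdir -p pics; ls
python3 - <<'E'
from station import ctrl
import cv2
for n in ("scene","top"):
    p,d=ctrl.camera(n); cv2.imwrite(f"pics/{n}0.png",p[:,:,::-1]); print(ctrl.camera_info(n))
    for l in ("cassette","lid_handle","lid_hinge","cradle","handpiece","handpiece_tip","rest","curette","elevator","water","tip_block","phone","bowl","egg"):
        r=ctrl.landmark_of(l,n); print(n,l,[(x["centre"],round(x["conf"],2)) for x in r[:2]])
s=ctrl.sense(); print(s)
E
```

```text
pics
{'fx': 384.9572030030689, 'fy': 384.9572030030689, 'cx': 315.8880017699569, 'cy': 196.3252147025251, 'xyz': array([1.28282499, 0.50228178, 0.93191949]), 'orientation': array([ 0.46364973,  0.80309453, -0.32738571, -0.18134691])}
scene cassette [([0.6061, -0.0708, -0.0014], 0.73), ([0.3305, -0.355, -0.0008], 0.68)]
scene lid_handle [([0.4669, -0.0619, 0.0762], 0.87)]
scene lid_hinge [([0.7133, -0.0831, 0.0608], 0.78)]
scene cradle []
scene handpiece [([0.4834, 0.2921, 0.0841], 0.86)]
scene handpiece_tip [([0.3332, -0.3572, -0.0033], 0.68), ([0.5536, 0.3022, 0.0508], 0.58)]
scene rest [([0.4857, 0.2951, -0.0], 0.69)]
scene curette []
scene elevator [([0.3354, -0.3594, -0.0026], 0.16)]
scene water [([0.7649, 0.1323, 0.0003], 0.59)]
scene tip_block [([0.4095, 0.0537, 0.0015], 0.67), ([0.4775, 0.607, 0.0067], 0.46)]
scene phone [([0.3327, -0.3574, 0.0001], 0.96)]
scene bowl [([0.5058, -0.4651, -0.0021], 0.93)]
scene egg [([0.477, 0.6091, 0.0069], 0.94)]
{'fx': 401.22156278164914, 'fy': 401.22156278164914, 'cx': 321.2975385526442, 'cy': 194.17102973996762, 'xyz': array([0.45492306, 0.
[... 910 characters left out ...]
': 1.5, 'joint_pos': array([ 9.88002763e-01,  2.75926789e-01,  1.50488631e+00,  2.57275476e-06,
        1.36068518e+00, -1.21022372e-01]), 'joint_vel': array([ 3.93139756e-05,  7.54096234e-04, -4.06057766e-04, -1.73705650e-03,
        1.66760417e-03, -1.10125415e-03]), 'joint_torque': array([-2.78503849e-04, -4.04464817e+01, -2.37495339e+01,  7.01055606e-02,
        2.52237119e-02, -8.68933512e-06]), 'eef_pos': array([0.25622451, 0.51480999, 0.22748319]), 'orientation': array([2.28839970e-01, 9.73464055e-01, 4.47300040e-05, 1.50842751e-05]), 'contact_force': array([ 0.38448444, -0.19982273,  0.52245969]), 'moment': array([ 0.07539874, -0.01385617,  0.04454027]), 'width': 0.09405703274448572}
```

View pics/scene0.png

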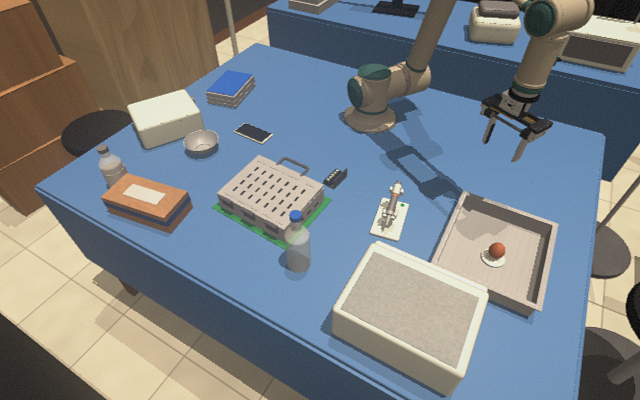

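View pics/top0.png

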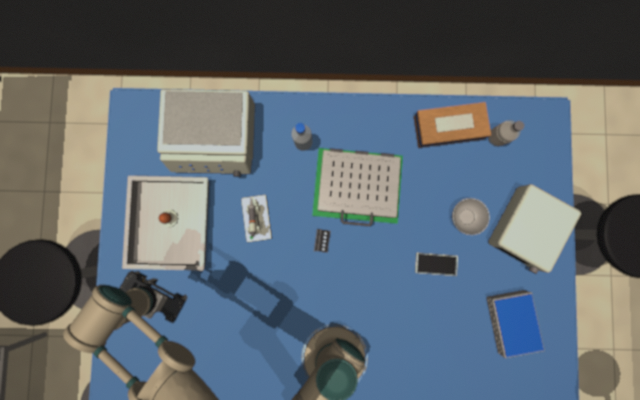

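```bash
cat > h.py <<'E'
import numpy as np
from station import ctrl
from scipy.spatial.transform import Rotation as R
def cloud(n,p=None):
    pic,d=ctrl.camera(n); i=ctrl.camera_info(n)
    v,u=np.mgrid[:400,:640]
    c=np.stack([(u-i['cx'])/i['fx']*d,(v-i['cy'])/i['fy']*d,d],-1)
    w=c@R.from_quat(i['orientation']).as_matrix().T+i['xyz']; w[d==0]=np.nan
    return pic,d,w
def mask(l,n):
    r=ctrl.masks_of(l,n); return r[0]['pixels'] if r else None
E
python3 - <<'E'
from h import *
import cv2
for n in ("top","scene"):
    pic,d,w=cloud(n)
    np.savez(f"c_{n}.npz",pic=pic,w=w)
    for l in ("cassette","lid_handle","handpiece","rest"):
        m=mask(l,n)
        if m is None: print(l,"none");continue
        P=w[m]; P=P[~np.isnan(P[:,0])]
        print(n,l,len(P),np.median(P,0).round(4),np.percentile(P,[3,97],axis=0).round(4).tolist())
        np.save(f"m_{n}_{l}.npy",m)
        if l=="cassette":
            Q=P[(P[:,2]>0.055)&(P[:,2]<0.09)]
            A=np.c_[Q,np.ones(len(Q))]
            sol=np.linalg.lstsq(np.c_[Q[:,:2],np.ones(len(Q))],Q[:,2],rcond=None)[0]; print("plane",sol)
            print(cv2.minAreaRect((Q[:,:2]*1000).astype(np.float32)))
        if l in("handpiece","rest"):
            Q=P[P[:,2]>0.045] if l=="handpiece" else P[(P[:,2]>0.004)&(P[:,2]<0.02)]
            print(l,cv2.minAreaRect((Q[:,:2]*1000).astype(np.float32)))
            c=Q.mean(0);u,s,vt=np.linalg.svd(Q-c); print("pca",c,vt[0])
E
```

```text
top cassette 5898 [ 0.5982 -0.0712  0.0696] [[0.4833, -0.2109, -0.0009], [0.7179, 0.0677, 0.0801]]
plane [-0.05939934  0.00378746  0.10731736]
((593.3049926757812, -74.58837890625), (270.1009826660156, 260.0782165527344), 85.69181060791016)
top lid_handle 4790 [ 0.6029 -0.0748  0.0712] [[0.4972, -0.2025, 0.0619], [0.7059, 0.0507, 0.0806]]
top handpiece 227 [0.4732 0.2873 0.0959] [[0.4236, 0.2738, 0.0608], [0.5333, 0.3011, 0.1187]]
handpiece ((481.6678466796875, 288.36041259765625), (124.81982421875, 21.888961791992188), 6.458539962768555)
pca [0.47436892 0.28742165 0.09517547] [-0.90696026 -0.13994023  0.3972906 ]
top rest 936 [0.4815 0.2767 0.013 ] [[0.4075, 0.2422, 0.0052], [0.5573, 0.3339, 0.0994]]
rest ((481.8367614746094, 289.8146667480469), (158.8771209716797, 94.13707733154297), 9.424768447875977)
pca [0.48368465 0.2823266  0.01206034] [-0.98484091 -0.17344251  0.00246551]
scene cassette 6064 [ 0.6354 -0.0528  0.0663] [[0.5079, -0.2008, -0.001], [0.7334, 0.0713, 0.0764]]
plane [-0.05803772  0.00050997  0.10462163]
((600.6280517578125, -71.49214172363281), (274.36663818359375, 261.411865234375), 85.76421356201172)
scene lid_handle 4088 [ 0.6164 -0.0636  0.069 ] [[0.5105, -0.1965, 0.062], [0.713, 0.0551, 0.0766]]
scene handpiece 272 [0.4878 0.2944 0.09  ] [[0.4356, 0.2802, 0.0591], [0.5415, 0.3063, 0.1151]]
handpiece ((489.56988525390625, 293.7786865234375), (120.19017028808594, 21.887041091918945), 8.46028995513916)
pca [0.48898533 0.29437524 0.09010636] [ 0.88578785  0.14439226 -0.44105642]
scene rest 1005 [0.5152 0.3015 0.0108] [[0.4164, 0.247, 0.0033], [0.5643, 0.3396, 0.0655]]
rest ((485.47998046875, 291.3057556152344), (164.281982421875, 89.53143310546875), 9.462517738342285)
pca [0.50075913 0.29576589 0.01041327] [ 0.99238321  0.12314021 -0.00347295]
```

```bash
cat >> h.py <<'E'
def Rt(yaw,lean=0.):  # tool y at yaw(deg), pointing down; lean about tool y (neg: z leans along -tool x)
    a=np.radians(yaw); y=np.array([np.cos(a),np.sin(a),0]); z=np.array([0,0,-1.]); x=np.cross(y,z)
    return R.from_matrix(np.stack([x,y,z],1))*R.from_rotvec([0,np.radians(lean),0])
def go(p,Rg,base=None):
    s=ctrl.sense(); p0,R0=(s['eef_pos'],R.from_quat(s['orientation'])) if base is None else base
    d=R0.inv().apply(np.asarray(p)-p0)*1000; w=(R0.inv()*Rg).as_rotvec(degrees=True)
    print("shift",d.round(1),"turn",w.round(2),"dist",np.linalg.norm(d).round(),"t",round(s['t'],2)); return d,w
E
python3 - <<'E'
from h import *
go([0.4694,-0.0617,0.20],Rt(-4.3))
E
```

```text
shift [-447.7 -421.1   27.5] turn [ 1.000e-02 -0.000e+00  6.784e+01] dist 615.0 t 2.0
```

```bash
python3 -m crank '[26,-448,-421,0,0,0,67.8,26,-448,-421,0,0,0,67.8,26,-448,-421,0,0,0,67.8,26,-448,-421,0,0,0,67.8,26,-448,-421,0,0,0,67.8,26,-448,-421,0,0,0,67.8,26,-448,-421,0,0,0,67.8,26,-448,-421,0,0,0,67.8]' 20
python3 - <<'E'
from h import *
go([0.4694,-0.0617,0.20],Rt(-4.3))
E
```

```text
t: 2.8
eef_pos: [0.3955, 0.1379, 0.2279]
orientation: [0.735, 0.678, 0.001, 0.0]
contact_force: [1.6, -0.1, 0.3]
width: 0.0334
shift [-193.1   89.5   27.9] turn [ 0.07 -0.03 -0.27] dist 215.0 t 2.8
```

```bash
python3 -m crank '[26,-193,89,28,0,0,0,26,-193,89,28,0,0,0,26,-193,89,28,0,0,0,26,-193,89,28,0,0,0,26,-193,89,28,0,0,0,26,-193,89,28,0,0,0,26,-193,89,28,0,0,0]'
python3 - <<'E'
from h import *
import cv2
pic,d,w=cloud("scene"); cv2.imwrite("pics/s1.png",cv2.resize(pic[120:280,180:420,::-1],None,fx=3,fy=3))
print([ (r['centre'],r['conf']) for r in ctrl.landmark_of("lid_handle","scene")])
go([0.4694,-0.0617,0.079],Rt(-4.3)); print(ctrl.sense()['joint_pos'])
E
```

```text
t: 3.5
eef_pos: [0.4689, -0.0583, 0.1994]
orientation: [0.733, 0.68, 0.0, -0.001]
contact_force: [-0.4, 0.8, -0.3]
width: 0.0248
[([0.4666, -0.0624, 0.0779], 0.72)]
shift [ -4.1   0.8 120.7] turn [-0.01 -0.05  0.14] dist 121.0 t 3.6
[-2.70421624e-01  1.40064020e-01  1.75729774e+00  8.44582375e-04
  1.24457828e+00 -1.98172204e-01]
```

View pics/s1.png

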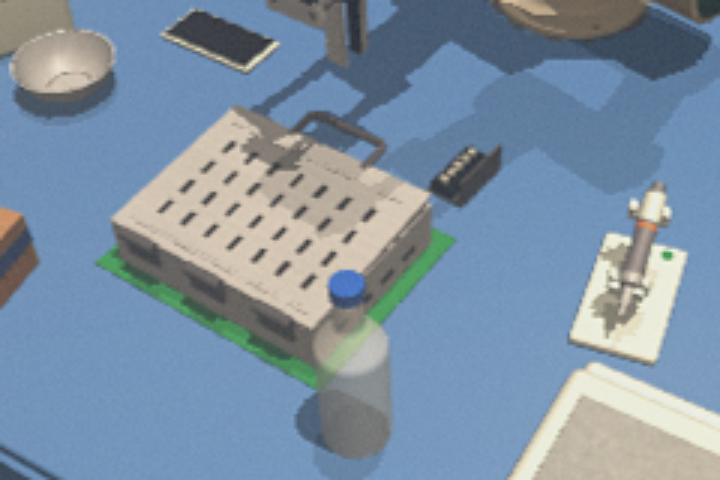

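```bash
python3 -m crank '[26,-4,1,30,0,0,0,26,-4,1,60,0,0,0,26,-4,1,85,0,0,0,26,-4,1,100,0,0,0,26,-4,1,110,0,0,0,26,-4,1,120,0,0,0,26,-4,1,120,0,0,0]'
python3 - <<'E'
from h import *
import cv2
s=ctrl.sense(); print(s['eef_pos'],s['contact_force'])
pic,d,w=cloud("scene"); cv2.imwrite("pics/s2.png",cv2.resize(pic[140:220,220:360,::-1],None,fx=5,fy=5))
E
```

```text
t: 4.3
eef_pos: [0.4697, -0.0626, 0.0789]
orientation: [0.732, 0.681, -0.0, -0.001]
contact_force: [0.1, 1.4, 0.1]
width: 0.0244
[ 0.4696625  -0.06255195  0.07888679] [0.07798415 1.36272287 0.13127839]
```

View pics/s2.png

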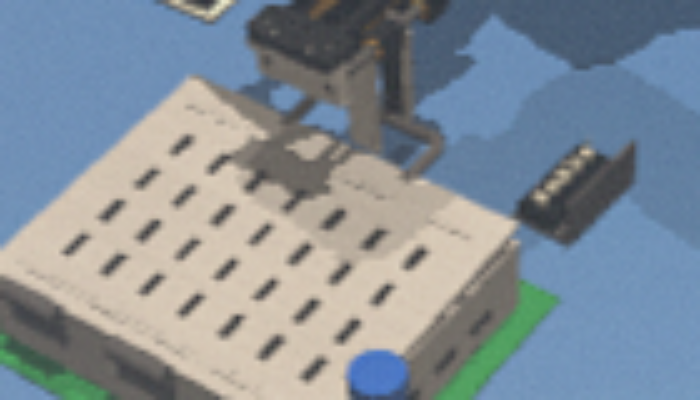

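```bash
python3 -m crank '[5,0,0,0,0,0,0,5,0,0,0,0,0,0,5,0,0,0,0,0,0,5,0,0,0,0,0,0]' 20
python3 - <<'E'
from h import *
# arc: bar x=-246cos q, z=62+246 sin q rel hinge; start q
s=ctrl.sense();print(s['eef_pos'],s['orientation'])
R0=R.from_quat(s['orientation']); c=np.array([np.cos(np.radians(-4.3)),np.sin(np.radians(-4.3)),0])
q0=0.058
for q in np.arange(0.1,1.05,0.05):
    dw=c*(-.246*(np.cos(q)-np.cos(q0)))+np.array([0,0,.246*(np.sin(q)-np.sin(q0))])
    print(round(q,2),(R0.inv().apply(dw)*1000).round(1))
E
```

```text
t: 4.75
eef_pos: [0.4702, -0.0635, 0.0798]
orientation: [0.733, 0.68, 0.0, 0.0]
contact_force: [-1.0, 0.2, 0.6]
width: 0.0093
[ 0.47020024 -0.06352245  0.07976814] [7.32951096e-01 6.80281322e-01 8.57966974e-05 8.66292796e-05]
0.1 [ -0.    0.8 -10.3]
0.15 [ -0.    2.4 -22.5]
0.2 [ -0.    4.5 -34.6]
0.25 [ -0.    7.2 -46.6]
0.3 [ -0.   10.6 -58.4]
0.35 [ -0.   14.5 -70.1]
0.4 [ -0.   19.  -81.5]
0.45 [ -0.   24.1 -92.7]
0.5 [  -0.    29.7 -103.7]
0.55 [  -0.    35.9 -114.3]
0.6 [  -0.    42.6 -124.6]
0.65 [  -0.    49.8 -134.6]
0.7 [  -0.    57.5 -144.2]
0.75 [  -0.    65.6 -153.4]
0.8 [  -0.    74.2 -162.2]
0.85 [  -0.    83.3 -170.5]
0.9 [  -0.    92.7 -178.4]
0.95 [-1.000e-01  1.025e+02 -1.858e+02]
1.0 [-1.000e-01  1.127e+02 -1.927e+02]
```

```bash
python3 -m crank '[5,0,1,-10,0,0,0,5,0,2.5,-22,0,0,0,5,0,4.5,-34.5,0,0,0,5,0,7,-46.5,0,0,0,5,0,10.5,-58.5,0,0,0,5,0,14.5,-70,0,0,0,5,0,19,-81.5,0,0,0,5,0,24,-92.5,0,0,0]'
```

```text
t: 5.55
eef_pos: [0.4933, -0.0652, 0.1722]
orientation: [0.733, 0.68, -0.001, -0.001]
contact_force: [0.3, -1.0, -5.4]
width: 0.0088
```

```bash
python3 -m crank '[5,0,5.5,-11,0,0,0,5,0,12,-21.5,0,0,0,5,0,18.5,-32,0,0,0,5,0,25.5,-42,0,0,0,5,0,33.5,-51.5,0,0,0,5,0,41.5,-60.5,0,0,0,5,0,50,-69.5,0,0,0,5,0,59,-78,0,0,0]'
python3 - <<'E'
from h import *
import cv2
pic,d,w=cloud("scene"); cv2.imwrite("pics/s3.png",cv2.resize(pic[80:260,200:440,::-1],None,fx=3,fy=3))
P=w; m=mask("lid_handle","scene")
if m is not None:
    Q=P[m];Q=Q[~np.isnan(Q[:,0])]; c=np.median(Q,0);Q=Q[np.abs(Q-c).max(1)<.15]; u,s,v=np.linalg.svd(Q-Q.mean(0)); print(c,v[2], np.degrees(np.arccos(abs(v[2][2]))))
E
```

```text
t: 6.35
eef_pos: [0.5502, -0.0692, 0.2509]
orientation: [0.733, 0.68, -0.002, -0.003]
contact_force: [-6.8, 0.5, 1.0]
width: 0.009
[ 0.64497707 -0.06443117  0.14294211] [ 0.73993637 -0.05087811  0.67075002] 47.87502221597179
```

View pics/s3.png

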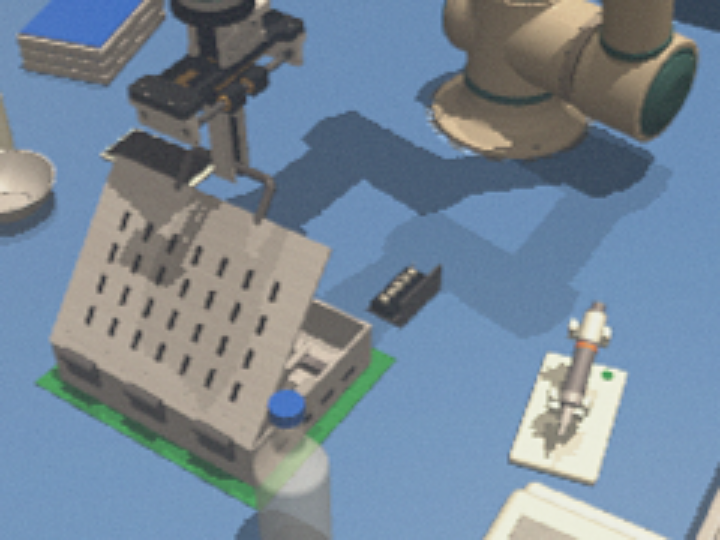

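```bash
python3 -m crank '[5,0,9.5,-8,0,0,0,5,0,19,-15.5,0,0,0,5,0,29.5,-22,0,0,0,5,0,33,-24.5,0,0,0,5,0,35.5,-26,0,0,0,5,0,35.5,-26,0,0,0]'
```

```text
t: 7.05
eef_pos: [0.5828, -0.0716, 0.2765]
orientation: [0.733, 0.68, -0.004, -0.005]
contact_force: [-13.4, 0.6, 3.7]
width: 0.0096
```

```bash
python3 -m crank '[18,0,-3,1,0,0,0,18,0,-3,1,0,0,0,18,0,-3,1,0,0,0,18,0,-3,1,0,0,0]'
python3 -m crank '[18,0,0,-10,0,0,0,18,0,0,-25,0,0,0,18,0,0,-50,0,0,0,18,0,0,-80,0,0,0,18,0,0,-80,0,0,0]'
python3 - <<'E'
from h import *
import cv2
pic,d,w=cloud("scene"); cv2.imwrite("pics/s4.png",cv2.resize(pic[80:260,200:440,::-1],None,fx=3,fy=3))
m=mask("lid_handle","scene")
Q=w[m];Q=Q[~np.isnan(Q[:,0])]; c=np.median(Q,0);Q=Q[np.abs(Q-c).max(1)<.15]; u,s,v=np.linalg.svd(Q-Q.mean(0)); print(c,v[2], (np.arccos(abs(v[2][2]))))
pic,d,w=cloud("top"); cv2.imwrite("pics/t4.png",cv2.resize(pic[120:240,230:430,::-1],None,fx=4,fy=4))
for n in("top","scene"):
  for l in("cradle","curette","elevator","handpiece"):
    r=ctrl.landmark_of(l,n); print(n,l,[(x["centre"],round(x["conf"],2)) for x in r[:2]])
E
```

```text
t: 7.45
eef_pos: [0.586, -0.072, 0.2757]
orientation: [0.733, 0.68, 0.001, 0.001]
contact_force: [-1.5, -0.7, 0.6]
width: 0.0169
t: 7.95
eef_pos: [0.5881, -0.0726, 0.36]
orientation: [0.733, 0.68, 0.003, 0.004]
contact_force: [0.1, -0.0, -0.5]
width: 0.0169
[ 0.65846137 -0.06469878  0.15705253] [ 0.84031095 -0.05872166  0.5389149 ] 1.0016479095192141
top cradle []
top curette [([0.6161, -0.0032, 0.0162], 0.55), ([0.4843, 0.2896, -0.0006], 0.43)]
top elevator [([0.6163, -0.0003, 0.017], 0.32)]
top handpiece [([0.4843, 0.294, 0.0874], 0.7)]
scene cradle [([0.6126, -0.0005, 0.0147], 0.67), ([0.4852, 0.2936, 0.0017], 0.63)]
scene curette [([0.6135, 0.0008, 0.0174], 0.56)]
scene elevator [([0.331, -0.3576, -0.0037], 0.61)]
scene handpiece [([0.4828, 0.2945, 0.0832], 0.85)]
```

View pics/t4.png

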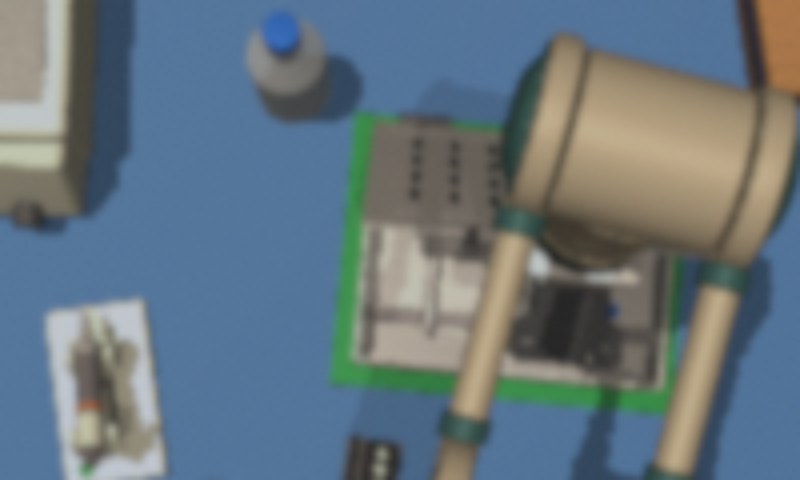

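View pics/s4.png

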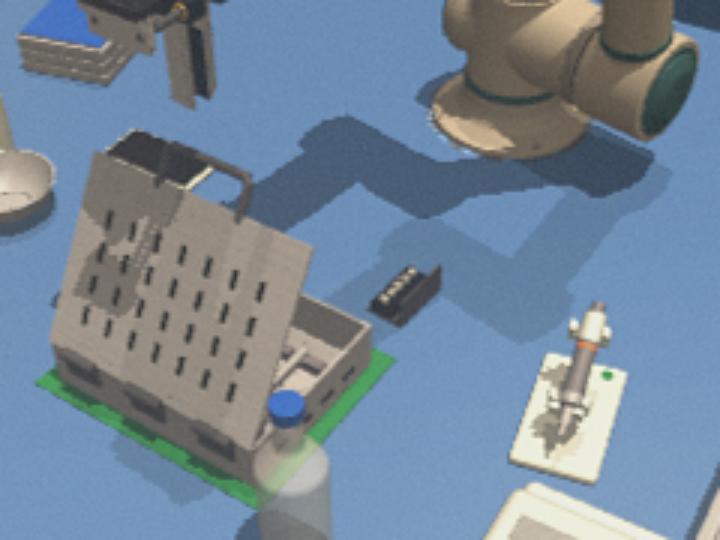

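Run:
```python
from h import *
go([0.4837,0.293,0.33],Rt(99.2))
```

```text
shift [ 356.4 -128.4   24.6] turn [-2.0000e-02 -5.0000e-02 -1.0346e+02] dist 380.0 t 8.5
```

```bash
python3 -m crank '[50,356,-128,0,0,0,-103.4,50,356,-128,0,0,0,-103.4,50,356,-128,0,0,0,-103.4,50,356,-128,0,0,0,-103.4,50,356,-128,0,0,0,-103.4,50,356,-128,0,0,0,-103.4,50,356,-128,0,0,0,-103.4,50,356,-128,0,0,0,-103.4]'
python3 - <<'E'
from h import *
import cv2
go([0.4837,0.293,0.20],Rt(99.2,-5)); print(ctrl.sense()['joint_pos'])
pic,d,w=cloud("top"); cv2.imwrite("pics/t5.png",cv2.resize(pic[130:230,300:420,::-1],None,fx=6,fy=6))
for l in("cradle","curette","elevator"):
    r=ctrl.landmark_of(l,"top"); print(l,[(x["centre"],round(x["conf"],2)) for x in r[:2]])
np.savez("c5.npz",pic=pic,w=w)
E
```

```text
t: 9.3
eef_pos: [0.4826, 0.2958, 0.355]
orientation: [0.216, 0.976, 0.001, -0.0]
contact_force: [1.0, -0.1, 0.3]
width: 0.0473
shift [ -2.3  -2.3 155. ] turn [ -1.41  -4.88 -34.16] dist 155.0 t 9.3
[ 4.25971367e-01  2.19524494e-01  1.27483940e+00  1.50265686e-03
  1.64690324e+00 -7.08757945e-01]
cradle [([0.6018, -0.143, 0.0009], 0.66)]
curette [([0.6153, -0.002, 0.0183], 0.58), ([0.7665, 0.1323, -0.0034], 0.22)]
elevator [([0.587, -0.0703, 0.2673], 0.66), ([0.6128, -0.0743, 0.0212], 0.48)]
```

View pics/t5.png

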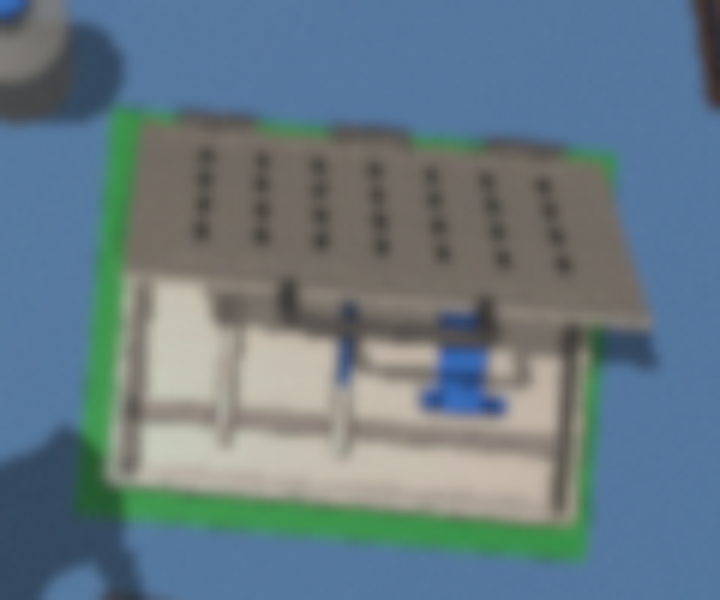

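Run:
```python
from h import *
import cv2
z=np.load("c5.npz");pic=z['pic'];w=z['w']
hsv=cv2.cvtColor(pic,cv2.COLOR_RGB2HSV)
yaw=np.radians(-4.3);cx=np.array([np.cos(yaw),np.sin(yaw)]);cy=np.array([-np.sin(yaw),np.cos(yaw)])
O=np.array([.609,-.072])
L=np.stack([(w[...,:2]-O)@cx,(w[...,:2]-O)@cy,w[...,2]],-1)
m=(hsv[...,0]>100)&(hsv[...,0]<125)&(hsv[...,1]>150)&(np.abs(L[...,0])<.1)&(np.abs(L[...,1]+.07)<.045)&(L[...,2]<.1)
for v,u in np.argwhere(m): print(u,v,(L[v,u]*1000).round(),end=' ; ')
# box rim: edges in picture
m=(np.abs(L[...,2]-.06)<.006)&(np.abs(L[...,0])<.12)&(np.abs(L[...,1])<.15)
Q=L[m];print("\nrim",len(Q),np.percentile(Q,[1,50,99],axis=0).round(4))
f=Q[Q[:,0]<-.09]; print("front",np.median(f[:,0]),f[:,0].min(),f[:,0].max(),np.polyfit(f[:,1],f[:,0],1))
f=Q[(Q[:,1]<-.12)];print("right",np.median(f[:,1]),np.polyfit(f[:,0],f[:,1],1),f[:,1].min(),f[:,1].max())
f=Q[(Q[:,1]>.12)];print("left",np.median(f[:,1]),np.polyfit(f[:,0],f[:,1],1),f[:,1].min(),f[:,1].max())
```

```text
375 188 [ -5. -67.   9.] ; 374 189 [ -9. -63.  10.] ; 375 189 [ -8. -67.   7.] ; 376 189 [ -7. -72.   1.] ; 377 189 [ -8. -74.  11.] ; 378 189 [ -7. -78.   5.] ; 379 189 [ -7. -82.   5.] ; 374 190 [-13. -64.  10.] ; 375 190 [-12. -67.  10.] ; 376 190 [-12. -71.  10.] ; 377 190 [-12. -74.  11.] ; 378 190 [-11. -78.  11.] ; 379 190 [-10. -82.   7.] ; 374 191 [-16. -64.  11.] ; 375 191 [-16. -68.   9.] ; 376 191 [-15. -71.   8.] ; 377 191 [-14. -76.   4.] ; 378 191 [-15. -78.  12.] ; 379 191 [-15. -81.  15.] ; 374 192 [-19. -65.   6.] ; 375 192 [-19. -68.   7.] ; 376 192 [-19. -72.   7.] ; 377 192 [-18. -76.   5.] ; 378 192 [-18. -80.   2.] ; 379 192 [-18. -82.  11.] ; 374 193 [-24. -64.  14.] ; 375 193 [-23. -69.   6.] ; 376 193 [-22. -72.   7.] ; 377 193 [-22. -76.   6.] ; 378 193 [-22. -79.  11.] ; 374 194 [-27. -65.   8.] ; 375 194 [-26. -69.   6.] ; 376 194 [-27. -72.  13.] ; 377 194 [-26. -76.   6.] ; 378 194 [-26. -79.  12.] ; 379 194 [-25. -84.   5.] ; 373 195 [-32. -60.  26.] ; 374 195 [-30. -66.   6.] ; 375 195 [-30. -70.   4.] ; 376 195 [-30. -72.  11.] ; 377 195 [-29. -77.  
[... 215 characters left out ...]
 30.] ; 377 196 [-34. -75.  20.] ; 378 196 [-34. -78.  27.] ; 379 196 [-34. -82.  23.] ; 374 197 [-39. -64.  21.] ; 375 197 [-39. -68.  25.] ; 376 197 [-38. -71.  23.] ; 377 197 [-37. -76.  17.] ; 378 197 [-37. -79.  23.] ; 379 197 [-37. -82.  25.] ; 380 197 [-37. -85.  26.] ; 381 197 [-37. -88.  34.] ; 382 197 [-37. -91.  37.] ; 
rim 236 [[-0.1056 -0.1387  0.0554]
 [-0.0615 -0.0014  0.0613]
 [ 0.1157  0.1308  0.0658]]
front -0.10338161308684876 -0.10584450426757586 -0.09048258461723452 [-0.00337106 -0.10281483]
right -0.13649813746754647 [-0.01839272 -0.13635442] -0.1387736852217447 -0.12020319598535976
left 0.12916922889483748 [0.00183539 0.12898952] 0.12303899691113832 0.13101454745496915
```

```bash
python3 -m crank '[50,0,-2,100,0,0,-34.3,50,0,-2,140,0,0,-34.3,50,0,-2,155,0,0,-34.3,50,0,-2,155,0,0,-34.3,50,0,-2,155,0,0,-34.3,50,0,-2,155,0,0,-34.3]'
python3 - <<'E'
from h import *
z=Rt(99.2,-5).as_matrix()[:,2]
g=np.array([.4837,.293,.0855])
go(g-.003*z,Rt(99.2,-5)); print(ctrl.sense()['joint_pos'],z)
import cv2
for n in("top","scene"):
  pic,d,w=cloud(n)
  m=mask("handpiece",n); Q=w[m];Q=Q[~np.isnan(Q[:,0])&(Q[:,2]>.05)]; print(n,len(Q),Q.mean(0)); 
  cv2.imwrite(f"pics/6{n}.png",cv2.resize(pic[130:270,200:440,::-1],None,fx=3,fy=3))
E
```

```text
t: 10.1
eef_pos: [0.4847, 0.2897, 0.2009]
orientation: [-0.074, 0.997, 0.0, 0.001]
contact_force: [-0.0, 0.3, 0.3]
width: 0.0468
shift [  1.    3.4 112.4] turn [-0.02 -4.89 -0.73] dist 112.0 t 10.1
[ 4.15789376e-01  2.75569896e-01  1.57293896e+00 -3.68620884e-04
  1.29119761e+00 -1.30265307e+00] [ 0.08603459  0.01393456 -0.9961947 ]Traceback (most recent call last):
  File "<stdin>", line 8, in <module>
IndexError: boolean index did not match indexed array along axis 1; size of axis is 400 but size of corresponding boolean axis is 640
```

```bash
python3 -m crank '[50,1,3,30,0,-5,-0.7,50,1,3,50,0,-5,-0.7,50,1,3,50,0,-5,-0.7]'
python3 - <<'E'
from h import *
z=Rt(99.2,-5).as_matrix()[:,2]
g=np.array([.4837,.293,.0855])
go(g-.003*z,Rt(99.2,-5))
import cv2
n="scene"
pic,d,w=cloud(n)
cv2.imwrite(f"pics/6{n}.png",cv2.resize(pic[150:250,350:450,::-1],None,fx=6,fy=6))
for l in("handpiece","rest","handpiece_tip"):
    r=ctrl.landmark_of(l,n); print(l,[(x["centre"],round(x["conf"],2)) for x in r[:2]])
E
```

```text
t: 10.5
eef_pos: [0.4803, 0.2928, 0.1489]
orientation: [-0.082, 0.996, 0.003, 0.042]
contact_force: [-0.1, -0.0, -0.1]
width: 0.0471
shift [ 2.  -0.2 60.5] turn [-0.05 -0.17  0.22] dist 61.0 t 10.5
handpiece [([0.4844, 0.2931, 0.0825], 0.69)]
rest [([0.4856, 0.2932, 0.0008], 0.88)]
handpiece_tip [([0.551, 0.3069, 0.0512], 0.67), ([0.4057, 0.0519, 0.0021], 0.17)]
```

View pics/6scene.png

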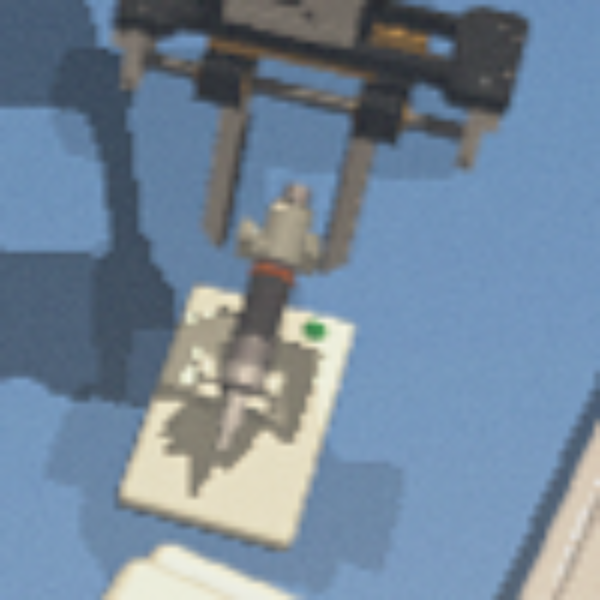

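```bash
python3 -m crank '[50,1,0,20,0,0,0,50,1,0,40,0,0,0,50,1,0,52,0,0,0,50,1,0,60,0,0,0,50,1,0,60,0,0,0]'
python3 -m crank '[25,0,0,0,0,0,0,20,0,0,0,0,0,0,15,0,0,0,0,0,0,15,0,0,0,0,0,0,15,0,0,0,0,0,0]' 15
python3 - <<'E'
from h import *
import cv2
n="scene"
pic,d,w=cloud(n)
cv2.imwrite(f"pics/7{n}.png",cv2.resize(pic[150:250,350:450,::-1],None,fx=6,fy=6))
print(ctrl.sense()['contact_force'])
E
```

```text
t: 11.2
eef_pos: [0.4862, 0.2941, 0.0896]
orientation: [-0.083, 0.996, 0.003, 0.043]
contact_force: [-0.2, -0.5, 0.1]
width: 0.0471
t: 11.7
eef_pos: [0.4865, 0.2941, 0.0908]
orientation: [-0.083, 0.996, 0.003, 0.044]
contact_force: [0.1, -0.7, 2.7]
width: 0.0214
[-0.54723163 -1.31406543  3.13822053]
```

View pics/7scene.png

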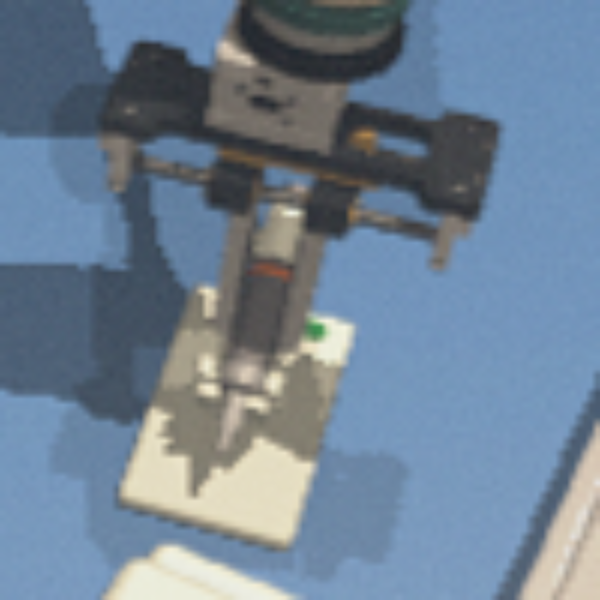

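```bash
python3 -m crank '[10,0,0,0,0,0,0,10,0,0,0,0,0,0,10,-1,0,-10,0,0,0,10,-2,0,-22,0,0,0,10,-3.5,0,-40,0,0,0,10,-6,0,-65,0,0,0,10,-9,0,-100,0,0,0,10,-9,0,-100,0,0,0]' 32
python3 - <<'E'
from h import *
import cv2
s=ctrl.sense(); T=R.from_quat(s['orientation'])
for n in ("scene","top"):
    pic,d,w=cloud(n)
    if n=="scene": cv2.imwrite(f"pics/8{n}.png",cv2.resize(pic[100:240,330:470,::-1],None,fx=4,fy=4))
    for l in("handpiece","handpiece_tip"):
        r=ctrl.landmark_of(l,n)
        for x in r[:1]: print(n,l,x['centre'],round(x['conf'],2),"tool",(T.inv().apply(np.array(x['centre'])-s['eef_pos'])*1000).round(1))
    m=mask("handpiece",n)
    if m is not None and m.shape==(400,640):
        Q=w[m];Q=Q[~np.isnan(Q[:,0])];Q=Q[np.abs(Q-np.median(Q,0)).max(1)<.09];c=Q.mean(0);v=np.linalg.svd(Q-c)[2][0];v*=np.sign(v[0]);print("axis",v.round(3),"pitch",np.degrees(np.arcsin(v[2])).round(1),"yaw",np.degrees(np.arctan2(v[1],v[0])).round(1),len(Q))
E
```

```text
t: 12.55
eef_pos: [0.4892, 0.2959, 0.196]
orientation: [-0.083, 0.995, 0.005, 0.048]
contact_force: [1.6, 0.3, -0.4]
width: 0.0211
scene handpiece [0.486, 0.2978, 0.1899] 0.6 tool [3.4 2.4 5.8]
scene handpiece_tip [0.5576, 0.3089, 0.1572] 0.56 tool [-65.5   1.4  45.4]
axis [ 0.875  0.161 -0.456] pitch -27.2 yaw 10.4 273
top handpiece [0.4853, 0.2948, 0.1847] 0.43 tool [ 5.1 -0.5 10.8]
top handpiece_tip [0.5484, 0.3057, 0.1474] 0.42 tool [-55.   -0.3  54.2]
axis [ 0.871  0.203 -0.448] pitch -26.6 yaw 13.1 34
```

View pics/8scene.png

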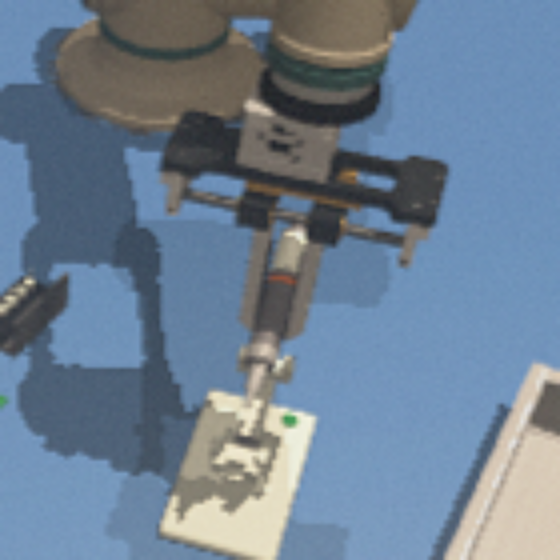

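```bash
cat >> h.py <<'E'
CY=-4.5; LEAN=-30.5; OFF=np.array([.0035,0,.0065]); CR=np.array([.604,-.1438,.033])
def place(dx,dz,dy=0.,lean=None):
    a=np.radians(CY); c=np.array([np.cos(a),np.sin(a),0]); y=np.array([-np.sin(a),np.cos(a),0])
    Rg=Rt(CY+90,LEAN if lean is None else lean)
    hp=CR+c*(dx-8)/1000+y*dy/1000+np.array([0,0,dz/1000])
    return hp-Rg.apply(OFF),Rg
E
python3 - <<'E'
from h import *
b=place(-90,150)
print(b[0]); go(*b)
E
```

```text
[ 0.50601968 -0.13608878  0.19037697]
shift [  50.6 -427.5   -5. ] turn [  4.22 -25.51  13.46] dist 431.0 t 12.95
```

```bash
python3 -m crank '[10,3,-25,-6,0.5,-3.2,1.7,10,8,-60,-10,1,-6.4,3.4,10,15,-100,-15,1.6,-9.6,5,10,20,-140,-18,2.1,-12.7,6.7,10,25,-180,-20,2.6,-16,8.4,10,30,-214,-20,3.2,-19,10,10,32,-225,-20,3.6,-22,11.7,10,32,-230,-20,4.2,-25.5,13.5]'
python3 - <<'E'
from h import *
go(*place(-90,150)); print(ctrl.sense()['joint_pos'])
E
```

```text
t: 13.75
eef_pos: [0.4906, 0.06, 0.2073]
orientation: [0.04, 0.964, -0.01, 0.264]
contact_force: [0.4, -0.3, -1.1]
width: 0.021
shift [ -18.8 -194.2   30.4] turn [-0.04  0.18 -0.3 ] dist 197.0 t 13.75
[ 0.01853335 -0.07342812  2.103187   -0.09153564  0.58032869 -1.40541112]
```

```bash
python3 -m crank '[10,-2,-20,3,0,0,0,10,-5,-55,9,0,0,0,10,-9,-95,15,0,0,0,10,-13,-130,21,0,0,0,10,-16,-165,26,0,0,-0.3,10,-19,-187,30,0,0,-0.3,10,-19,-194,30,0,0,-0.3,10,-19,-194,30,0,0,-0.3]'
python3 - <<'E'
from h import *
import cv2
s=ctrl.sense(); T=R.from_quat(s['orientation'])
a=np.radians(CY); c=np.array([np.cos(a),np.sin(a),0])
for n in ("scene","top"):
    pic,d,w=cloud(n)
    cv2.imwrite(f"pics/9{n}.png",cv2.resize(pic[100:240,200:400,::-1],None,fx=4,fy=4))
    for l in("handpiece","handpiece_tip"):
        r=ctrl.landmark_of(l,n)
        for x in r[:1]: print(n,l,x['centre'],round(x['conf'],2),"tool",(T.inv().apply(np.array(x['centre'])-s['eef_pos'])*1000).round(1))
    m=mask("handpiece",n)
    if m is not None and m.shape==(400,640):
        Q=w[m];Q=Q[~np.isnan(Q[:,0])];Q=Q[np.abs(Q-np.median(Q,0)).max(1)<.09];c=Q.mean(0);v=np.linalg.svd(Q-c)[2][0];v*=np.sign(v[0]);print("axis",c,v.round(3),"pitch",np.degrees(np.arcsin(v[2])).round(1),"yaw",np.degrees(np.arctan2(v[1],v[0])).round(1),len(Q))
go(*place(-90,150))
E
```

```text
t: 14.55
eef_pos: [0.5068, -0.1345, 0.1905]
orientation: [0.037, 0.964, -0.01, 0.263]
contact_force: [-0.3, 0.0, -1.0]
width: 0.0211
scene handpiece [0.5055, -0.1325, 0.1842] 0.5 tool [4.5 1.9 4.7]
scene handpiece_tip [0.5841, -0.1426, 0.1829] 0.61 tool [-63.   -2.2  46. ]
axis [ 0.50394622 -0.12768432  0.18847492] [ 0.994 -0.093  0.05 ] pitch 2.9 yaw -5.4 92
top handpiece [0.5096, -0.1296, 0.1863] 0.59 tool [0.1 5.1 4.9]
top handpiece_tip [0.5798, -0.1365, 0.1832] 0.73 tool [-59.1   3.6  43.4]
axis [ 0.52647625 -0.13663818  0.19324337] [ 0.999 -0.018 -0.03 ] pitch -1.7 yaw -1.0 116
shift [ 1.5 -3.2  0.4] turn [0.12 0.14 0.3 ] dist 4.0 t 14.95
```

View pics/9scene.png

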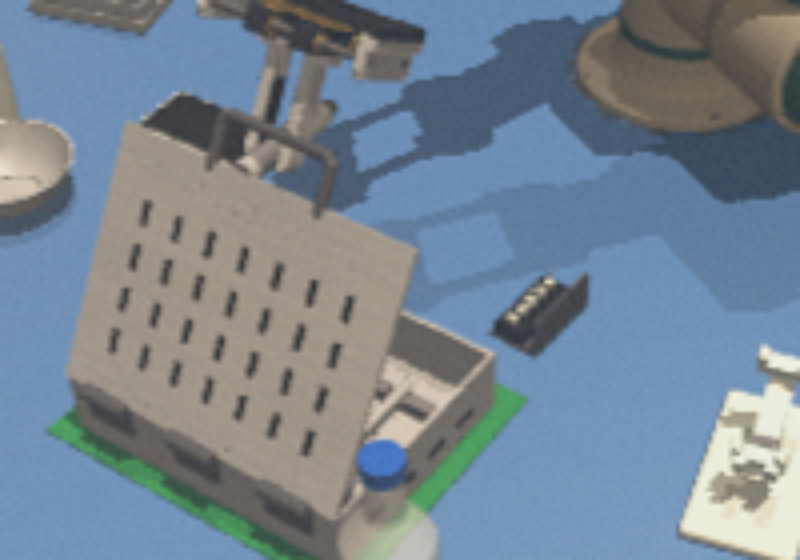

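View pics/9top.png

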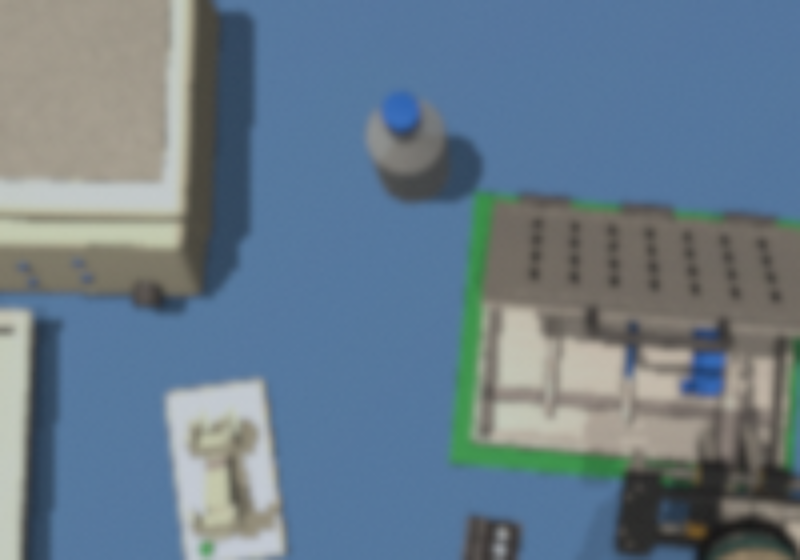

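Run:
```python
from h import *
go(*place(-50,80)); go(*place(0,45))
```

```text
shift [ 2.7 -3.3 81. ] turn [0.12 0.14 0.3 ] dist 81.0 t 14.95
shift [-22.4  -3.6 136.6] turn [0.12 0.14 0.3 ] dist 138.0 t 14.95
```

```bash
python3 -m crank '[10,1,-1,20,0,0,0.3,10,2,-3,45,0,0,0.3,10,2.5,-3.3,70,0,0,0.3,10,2.5,-3.3,81,0,0,0.3,10,2.5,-3.3,81,0,0,0.3]'
python3 - <<'E'
from h import *
go(*place(-50,80)); go(*place(0,45))
E
```

```text
t: 15.45
eef_pos: [0.5459, -0.1395, 0.1189]
orientation: [0.038, 0.964, -0.009, 0.263]
contact_force: [-0.6, 0.0, -1.1]
width: 0.021
shift [-0.7  0.3 -1.3] turn [ 0.17 -0.02 -0.08] dist 2.0 t 15.45
shift [-26.    0.1  54.2] turn [ 0.17 -0.02 -0.08] dist 60.0 t 15.45
```

```bash
python3 -m crank '[10,-6,0,12,0,0,0,10,-13,0,27,0,0,0,10,-20,0,41,0,0,0,10,-25.5,0,53,0,0,0,10,-25.5,0,53,0,0,0,10,-25.5,0,53,0,0,0]'
python3 - <<'E'
from h import *
import cv2
go(*place(0,45)); go(*place(0,0))
s=ctrl.sense(); T=R.from_quat(s['orientation'])
for n in ("scene","top"):
    pic,d,w=cloud(n)
    cv2.imwrite(f"pics/10{n}.png",cv2.resize(pic[100:240,200:440,::-1] if n=="scene" else pic[140:230,310:430,::-1],None,fx=3 if n=="scene" else 6,fy=3 if n=="scene" else 6))
    for l in("handpiece","handpiece_tip","cradle"):
        r=ctrl.landmark_of(l,n)
        for x in r[:1]: print(n,l,x['centre'],round(x['conf'],2),"tool",(T.inv().apply(np.array(x['centre'])-s['eef_pos'])*1000).round(1))
E
```

```text
t: 16.05
eef_pos: [0.5949, -0.1438, 0.0874]
orientation: [0.038, 0.964, -0.009, 0.264]
contact_force: [0.6, -0.4, -0.8]
width: 0.021
shift [0.3 0.7 2.1] turn [ 0.11  0.08 -0.06] dist 2.0 t 16.05
shift [23.2  0.6 40.9] turn [ 0.11  0.08 -0.06] dist 47.0 t 16.05
scene handpiece [0.6098, -0.0711, 0.0017] 0.62 tool [35.8 73.4 78.5]
scene cradle [0.7167, -0.0814, 0.0604] 0.46 tool [-86.5  71.7  82.6]
top handpiece [0.598, -0.143, 0.0818] 0.49 tool [0.2 1.  6.3]
```

View pics/10top.png

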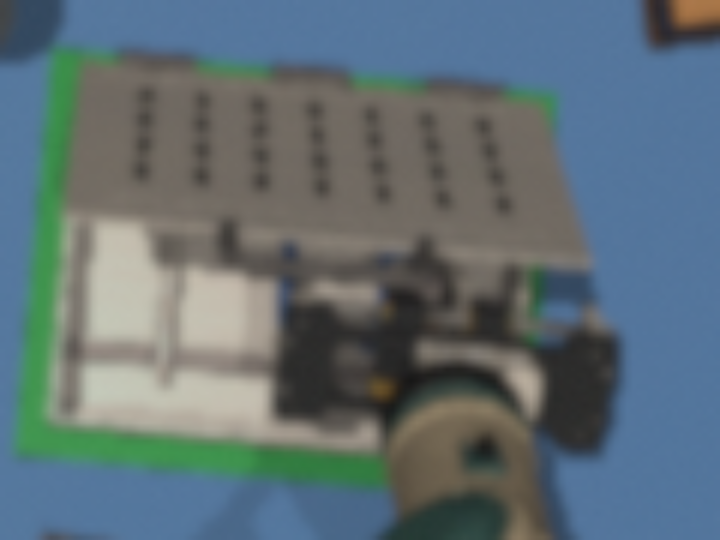

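View pics/10scene.png

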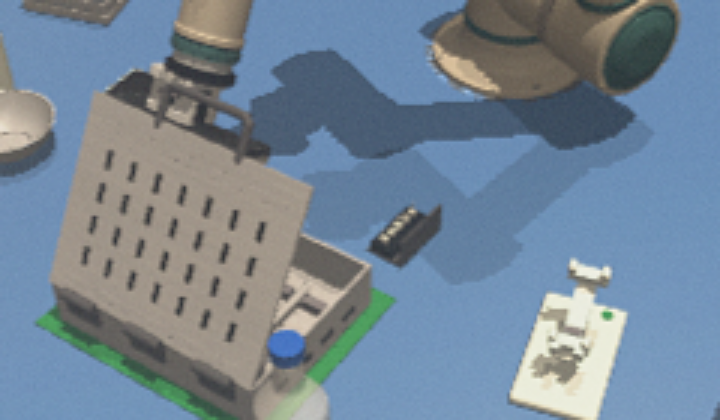

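```bash
python3 -m crank '[10,3,0,5.5,0,0,0,10,6.5,0,11,0,0,0,10,10,0,17,0,0,0,10,13,0,23,0,0,0,10,16,0,28,0,0,0,10,18,0,32,0,0,0,10,19.5,0.5,34.5,0,0,0,10,19.5,0.5,34.5,0,0,0]'
python3 - <<'E'
from h import *
go(*place(0,0)); print(ctrl.sense()['moment'])
E
```

```text
t: 17.25
eef_pos: [0.5967, -0.143, 0.0495]
orientation: [0.039, 0.964, -0.01, 0.262]
contact_force: [0.4, 0.2, -1.9]
width: 0.0212
shift [ 5.4 -0.3  7.4] turn [ 0.   -0.07 -0.1 ] dist 9.0 t 17.25
[0.09582141 0.34164446 0.04387043]
```

```bash
python3 -m crank '[10,1,0,1.7,0,0,0,10,2,0,3.5,0,0,0,10,3,0,5,0,0,0,10,3,0,5,0,0,0]'
python3 - <<'E'
from h import *
go(*place(0,0)); print(ctrl.sense()['moment'])
E
```

```text
t: 17.65
eef_pos: [0.5975, -0.1424, 0.0454]
orientation: [0.039, 0.965, -0.011, 0.26]
contact_force: [-0.1, 0.2, -0.9]
width: 0.0213
shift [ 4.  -0.9  3.5] turn [-0.09 -0.28 -0.13] dist 5.0 t 17.65
[-0.00409946  0.284082   -0.02638353]
```

```bash
python3 -m crank '[10,1,0,1.7,0,0,0,10,2,0,3.5,0,0,0,10,2,0,3.5,0,0,0]'
python3 - <<'E'
from h import *
go(*place(0,0)); print(ctrl.sense()['moment'])
E
```

```text
t: 17.95
eef_pos: [0.5981, -0.142, 0.0424]
orientation: [0.04, 0.965, -0.011, 0.259]
contact_force: [0.1, 0.3, -1.8]
width: 0.0213
shift [ 3.  -1.3  0.6] turn [-0.15 -0.44 -0.16] dist 3.0 t 17.95
[ 0.0566271   0.2980999  -0.01089767]
```

```bash
python3 -m crank '[10,1,-0.5,0.8,0,0,0,10,2,-1,1.5,0,0,0,10,2,-1,1.5,0,0,0]'
python3 - <<'E'
from h import *
go(*place(0,0)); print(ctrl.sense()['moment'])
E
```

```text
t: 18.25
eef_pos: [0.5976, -0.1428, 0.0412]
orientation: [0.04, 0.965, -0.011, 0.258]
contact_force: [0.0, -0.5, -1.1]
width: 0.021
shift [ 2.  -0.5 -0.2] turn [-0.2  -0.54 -0.18] dist 2.0 t 18.25
[0.05910321 0.35705381 0.0150255 ]
```

```bash
python3 -m crank '[10,0.5,0,1,0,0,0,10,1,0,1.8,0,0,0,10,1,0,1.8,0,0,0]'
python3 -m crank '[10,0.5,0,1,0,0,0,10,1,0,1.8,0,0,0,10,1,0,1.8,0,0,0]'
python3 - <<'E'
from h import *
go(*place(0,0)); print(ctrl.sense()['moment'])
E
```

```text
t: 18.55
eef_pos: [0.598, -0.1426, 0.04]
orientation: [0.04, 0.965, -0.012, 0.258]
contact_force: [-1.6, -0.6, 1.4]
width: 0.0211
t: 18.85
eef_pos: [0.5982, -0.1426, 0.0398]
orientation: [0.04, 0.965, -0.012, 0.258]
contact_force: [-10.1, -0.1, 12.5]
width: 0.0213
shift [ 1.8 -0.7 -1.7] turn [-0.33 -0.57 -0.18] dist 3.0 t 18.85
[-0.02191857  0.58919794 -0.08262501]
```

```bash
python3 -m crank '[10,-0.7,0,-1.2,0,0,0,10,-0.7,0,-1.2,0,0,0]'
python3 -m crank '[24,0,0,0,0,0,0,28,0,0,0,0,0,0,34,0,0,0,0,0,0,38,0,0,0,0,0,0,38,0,0,0,0,0,0]'
python3 - <<'E'
from h import *
import cv2
pic,d,w=cloud("top"); cv2.imwrite("pics/11top.png",cv2.resize(pic[140:230,310:430,::-1],None,fx=6,fy=6))
E
```

```text
t: 19.05
eef_pos: [0.5985, -0.1425, 0.04]
orientation: [0.04, 0.965, -0.012, 0.257]
contact_force: [-0.6, -0.7, 0.0]
width: 0.0209
t: 19.55
eef_pos: [0.5984, -0.1424, 0.0396]
orientation: [0.04, 0.966, -0.012, 0.257]
contact_force: [-0.8, -1.0, -0.3]
width: 0.0357
```

View pics/11top.png

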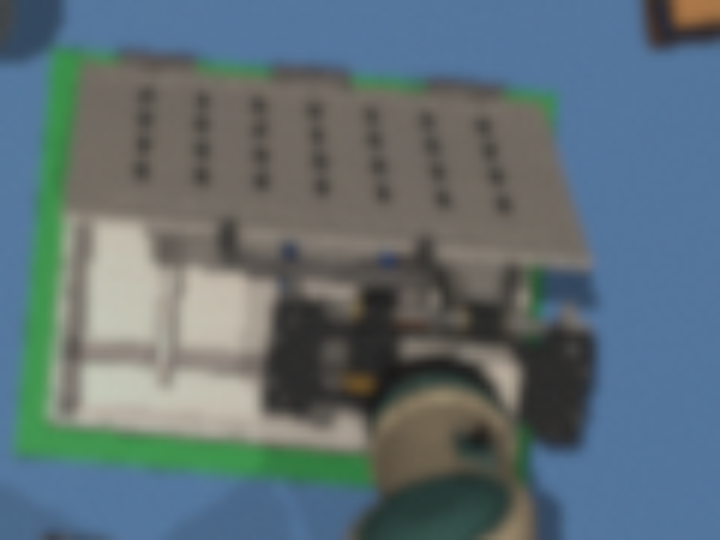

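```bash
python3 -m crank '[38,0,0,-6,0,0,0,38,0,0,-15,0,0,0,38,0,0,-28,0,0,0,38,0,0,-50,0,0,0,38,0,0,-80,0,0,0,38,0,0,-120,0,0,0,38,0,0,-160,0,0,0,38,0,0,-170,0,0,0]'
python3 - <<'E'
from h import *
go([.50,.08,.33],Rt(-4.3)); print(ctrl.sense()['joint_pos'])
E
```

```text
t: 20.4
eef_pos: [0.5143, -0.1355, 0.1912]
orientation: [0.04, 0.965, -0.014, 0.26]
contact_force: [0.5, 0.3, -0.3]
width: 0.0363
shift [ -42.3  212.8 -137.3] turn [23.26 23.94 87.3 ] dist 257.0 t 20.4
[-0.54329703  0.00725076  2.06909455  0.38591357  0.61906937 -2.29659024]
```

Run:
```python
from h import *
go([.45,.02,.34],Rt(45,-15)); go([.45,.12,.34],Rt(-4.3));
```

```text
shift [  -8.4  148.8 -168.1] turn [15.2  14.62 37.32] dist 225.0 t 20.4
shift [  -1.4  248.4 -172.8] turn [23.26 23.94 87.3 ] dist 303.0 t 20.4
```

```bash
python3 -m crank '[38,0,20,-30,0,0,0,38,0,60,-75,0,0,0,38,0,110,-110,8,8,30,38,0,160,-140,16,16,60,38,0,210,-165,23,24,87,38,0,248,-173,23,24,87,38,0,248,-173,23,24,87,38,0,248,-173,23,24,87]'
python3 - <<'E'
from h import *
import cv2
s=ctrl.sense(); print(s['joint_pos'])
a=np.radians(CY); c=np.array([np.cos(a),np.sin(a),0]); y=np.array([-np.sin(a),np.cos(a),0]); C0=CR.copy(); C0[2]=.004
for n in ("top","scene"):
    pic,d,w=cloud(n)
    cv2.imwrite(f"pics/12{n}.png",cv2.resize(pic[100:240,200:440,::-1] if n=="scene" else pic[140:230,310:430,::-1],None,fx=3 if n=="scene" else 6,fy=3 if n=="scene" else 6))
    np.savez(f"c12{n}.npz",pic=pic,w=w)
    for l in("handpiece","handpiece_tip","cradle","curette","elevator","lid_handle"):
        r=ctrl.landmark_of(l,n)
        for x in r[:1]:
            e=np.array(x['centre'])-C0; print(n,l,x['centre'],round(x['conf'],2),"cradle",(e@c*1000).round(1),(e@y*1000).round(1),(e[2]*1000).round(1))
go([.585,-.072,.36],Rt(-4.3))
E
```

```text
t: 21.2
eef_pos: [0.454, 0.0929, 0.3232]
orientation: [0.303, 0.938, -0.0, 0.17]
contact_force: [0.4, 0.2, 1.2]
width: 0.0359
[ 0.1771687  -0.09604394  1.74529059 -0.16992957  1.1941349  -0.73031728]
top handpiece [0.6008, -0.1425, 0.0329] 0.58 cradle -3.3 1.0 28.9
top cradle [0.6006, -0.143, 0.0024] 0.39 cradle -3.5 0.5 -1.6
top curette [0.6151, 0.0019, 0.0187] 0.42 cradle -0.4 146.1 14.7
top elevator [0.6143, -0.0711, 0.0208] 0.6 cradle 4.6 73.3 16.8
scene handpiece_tip [0.3308, -0.3594, 0.0007] 0.36 cradle -255.4 -236.4 -3.3
scene cradle [0.3335, -0.3559, -0.001] 0.67 cradle -253.0 -232.7 -5.0
scene curette [0.6156, -0.0002, 0.0129] 0.44 cradle 0.3 144.1 8.9
scene lid_handle [0.5816, -0.0708, 0.2674] 0.83 cradle -28.1 71.0 263.4
shift [-202.7  -56.    24.3] turn [15.08 13.96 58.09] dist 212.0 t 21.9
```

View pics/12top.png

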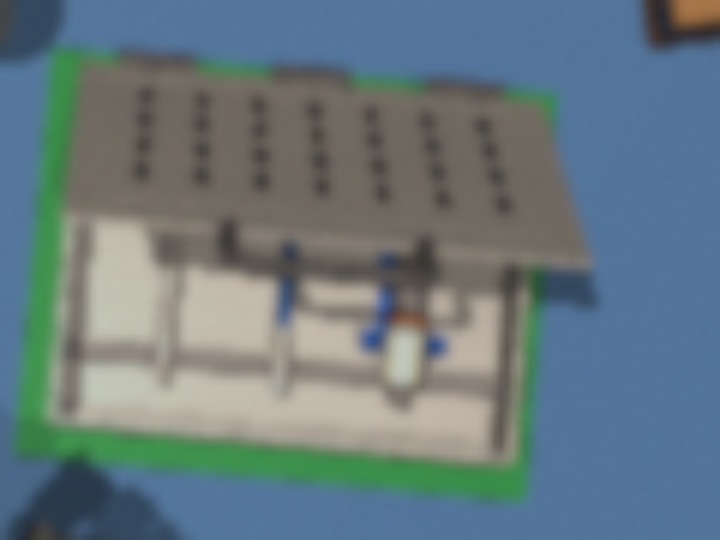

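Run:
```python
from h import *
z=np.load("c12top.npz");w=z['w'];pic=z['pic']
a=np.radians(CY); c=np.array([np.cos(a),np.sin(a)]); y=np.array([-np.sin(a),np.cos(a)])
e=w[...,:2]-CR[:2]; X=e@c*1000; Y=e@y*1000; Z=w[...,2]*1000-4
for v in range(190,210):
    print(v,[(int(round(X[v,u])),int(round(Y[v,u])),int(round(Z[v,u])),*map(int,pic[v,u]//10)) for u in range(372,384)])
```

```text
190 [(-13, 15, 1, 14, 14, 15), (-13, 12, 4, 9, 11, 15), (-13, 8, 7, 6, 8, 13), (-16, 8, 34, 7, 8, 10), (-17, 6, 48, 9, 8, 8), (-15, 2, 40, 11, 10, 9), (-15, -2, 41, 12, 11, 10), (-15, -4, 46, 11, 10, 9), (-14, -9, 41, 10, 10, 9), (-10, -18, -1, 13, 12, 11), (-9, -21, 1, 17, 16, 14), (-9, -25, 3, 18, 17, 15)]
191 [(-17, 14, 0, 11, 12, 13), (-17, 11, 4, 8, 9, 14), (-16, 8, 3, 5, 7, 12), (-19, 7, 29, 6, 6, 8), (-19, 4, 33, 8, 7, 7), (-19, 2, 43, 10, 9, 8), (-19, -2, 41, 11, 9, 9), (-18, -6, 38, 10, 9, 8), (-17, -10, 32, 10, 9, 8), (-13, -18, -2, 13, 12, 11), (-13, -22, -3, 16, 15, 14), (-13, -25, 3, 17, 16, 15)]
192 [(-21, 15, 4, 10, 10, 12), (-20, 11, 2, 7, 8, 11), (-20, 8, 9, 6, 6, 9), (-23, 8, 35, 8, 6, 7), (-22, 4, 32, 10, 7, 5), (-23, 1, 40, 11, 8, 6), (-22, -2, 41, 11, 8, 7), (-22, -6, 41, 11, 8, 7), (-22, -9, 46, 10, 8, 7), (-17, -19, -3, 12, 11, 10), (-16, -22, -3, 15, 14, 13), (-17, -25, 3, 16, 15, 14)]
193 [(-24, 14, 0, 10, 11, 13), (-24, 10, 2, 7, 8, 12), (-23, 7, 3, 7, 7, 10), (-27, 8, 45, 10, 7, 7), (-26, 4, 38, 12, 9, 7), (-26, 1, 44, 13, 10, 7), (-26, -2, 43, 13, 9, 7), (
[... 4624 characters left out ...]
1, -27, -3, 19, 18, 16), (-71, -29, 6, 19, 18, 16)]
208 [(-78, 9, 4, 19, 18, 17), (-77, 5, -6, 19, 18, 17), (-78, 2, 5, 18, 17, 16), (-77, -2, 1, 17, 16, 15), (-77, -6, -2, 16, 15, 14), (-76, -9, 2, 15, 14, 13), (-76, -13, 1, 17, 16, 14), (-76, -16, 4, 18, 17, 16), (-75, -20, 1, 19, 18, 17), (-75, -23, 3, 19, 18, 16), (-75, -27, 1, 19, 18, 16), (-74, -31, -1, 19, 18, 16)]
209 [(-81, 8, -4, 19, 18, 17), (-82, 6, 4, 19, 18, 17), (-81, 1, -2, 19, 18, 16), (-81, -2, 2, 19, 18, 16), (-80, -5, 3, 18, 17, 16), (-80, -10, -2, 18, 17, 16), (-80, -13, 2, 18, 17, 16), (-79, -17, -3, 19, 18, 16), (-79, -20, -2, 19, 18, 17), (-78, -24, 1, 19, 18, 17), (-78, -27, 0, 19, 18, 16), (-78, -30, 6, 19, 18, 16)]
```

```bash
python3 -m crank '[22,-10,0,-35,4,4,15,22,-50,-10,-30,8,7,29,22,-100,-25,0,15,14,58,22,-150,-40,15,15,14,58,22,-203,-56,24,15,14,58,22,-203,-56,24,15,14,58,22,-203,-56,24,15,14,58,22,-203,-56,24,15,14,58]'
python3 - <<'E'
from h import *
go([.5825,-.0712,.275],Rt(-4.3))
E
```

```text
t: 22.7
eef_pos: [0.5866, -0.0733, 0.359]
orientation: [0.733, 0.68, 0.0, -0.001]
contact_force: [-1.1, 0.8, 0.3]
width: 0.0208
shift [ 1.7 -4.2 84. ] turn [-0.08 -0.08 -0.03] dist 84.0 t 22.7
```

```bash
python3 -m crank '[22,1.5,-4,20,0,0,0,22,1.5,-4,40,0,0,0,22,1.5,-4,55,0,0,0,22,1.5,-4,65,0,0,0,22,1.5,-4,75,0,0,0,22,1.5,-4,84,0,0,0,22,1.5,-4,84,0,0,0]'
python3 - <<'E'
from h import *
import cv2
pic,d,w=cloud("scene"); cv2.imwrite("pics/13.png",cv2.resize(pic[100:200,200:340,::-1],None,fx=5,fy=5))
E
```

```text
t: 23.4
eef_pos: [0.5808, -0.0692, 0.2754]
orientation: [0.732, 0.681, 0.0, -0.001]
contact_force: [0.5, 0.4, -0.2]
width: 0.0208
```

View pics/13.png

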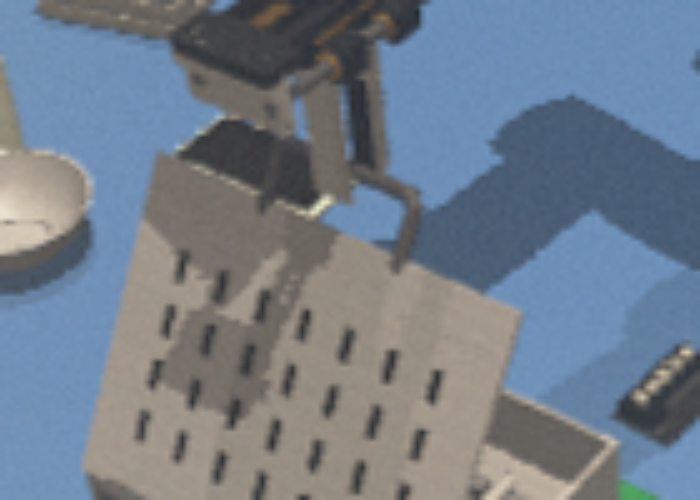

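Fingers straddle the bar near (355,170); no contact force. Gripping.

```bash
python3 -m crank '[5,0,0,-1,0,0,0,5,0,0,-1,0,0,0,5,0,0,-1,0,0,0,5,0,0,-1,0,0,0]' 20
python3 - <<'E'
from h import *
s=ctrl.sense();R0=R.from_quat(s['orientation']); c=np.array([np.cos(np.radians(-4.4)),np.sin(np.radians(-4.4)),0])
print(s['eef_pos'],s['contact_force'])
q0=1.0
for q in np.arange(0.95,-.06,-0.05):
    dw=c*(-.246*(np.cos(q)-np.cos(q0)))+np.array([0,0,.246*(np.sin(q)-np.sin(q0))])
    print(round(q,2),(R0.inv().apply(dw)*1000).round(1))
E
```

```text
t: 23.85
eef_pos: [0.5822, -0.0696, 0.2782]
orientation: [0.732, 0.681, 0.001, 0.001]
contact_force: [1.3, 0.1, 1.3]
width: 0.0092
[ 0.58216064 -0.06961295  0.2781897 ] [1.33242644 0.11658642 1.33686329]
0.95 [  0.  -10.2   6.9]
0.9 [  0.1 -20.   14.2]
0.85 [  0.1 -29.5  22.1]
0.8 [  0.2 -38.6  30.4]
0.75 [  0.2 -47.2  39.2]
0.7 [  0.2 -55.4  48.4]
0.65 [  0.3 -63.1  58. ]
0.6 [  0.3 -70.3  67.9]
0.55 [  0.3 -77.   78.2]
0.5 [  0.3 -83.2  88.8]
0.45 [  0.4 -88.9  99.8]
0.4 [  0.4 -94.  110.9]
0.35 [  0.4 -98.5 122.4]
0.3 [   0.4 -102.5  134. ]
0.25 [   0.4 -105.8  145.8]
0.2 [   0.4 -108.6  157.8]
0.15 [   0.4 -110.8  169.9]
0.1 [   0.4 -112.4  182.1]
0.05 [   0.4 -113.3  194.4]
-0.0 [   0.4 -113.7  206.7]
-0.05 [   0.4 -113.4  219. ]
```

```bash
python3 -m crank '[5,0,-10,7,0,0,0,5,0,-20,14,0,0,0,5,0,-29.5,22,0,0,0,5,0,-38.5,30.5,0,0,0,5,0,-47,39,0,0,0,5,0,-55.5,48.5,0,0,0,5,0,-63,58,0,0,0,5,0,-70.5,68,0,0,0]'
python3 - <<'E'
from h import *
s=ctrl.sense();R0=R.from_quat(s['orientation']); c=np.array([np.cos(np.radians(-4.4)),np.sin(np.radians(-4.4)),0])
print(s['eef_pos'],s['contact_force'])
q0=.6
for q in np.arange(0.55,-.06,-0.05):
    dw=c*(-.246*(np.cos(q)-np.cos(q0)))+np.array([0,0,.246*(np.sin(q)-np.sin(q0))])
    print(round(q,2),(R0.inv().apply(dw)*1000).round(1))
E
```

```text
t: 24.65
eef_pos: [0.5122, -0.0643, 0.2098]
orientation: [0.732, 0.681, 0.002, 0.001]
contact_force: [3.1, 0.7, 0.7]
width: 0.0094
[ 0.51215488 -0.06432859  0.20979976] [3.10363248 0.66493639 0.6828344 ]
0.55 [ 0.  -6.7 10.3]
0.5 [  0.  -12.9  20.9]
0.45 [  0.1 -18.6  31.8]
0.4 [  0.1 -23.7  43. ]
0.35 [  0.1 -28.3  54.4]
0.3 [  0.1 -32.3  66.1]
0.25 [  0.1 -35.6  77.9]
0.2 [  0.1 -38.4  89.9]
0.15 [ 1.00e-01 -4.06e+01  1.02e+02]
0.1 [ 1.000e-01 -4.220e+01  1.142e+02]
0.05 [ 1.000e-01 -4.320e+01  1.264e+02]
-0.0 [ 1.000e-01 -4.350e+01  1.387e+02]
-0.05 [  0.  -43.3 151. ]
```

```bash
python3 -m crank '[5,0,-6.5,10.5,0,0,0,5,0,-13,21,0,0,0,5,0,-18.5,32,0,0,0,5,0,-23.5,43,0,0,0,5,0,-28.5,54.5,0,0,0,5,0,-32,66,0,0,0,5,0,-35.5,78,0,0,0,5,0,-38.5,90,0,0,0]'
```

```text
t: 25.45
eef_pos: [0.4742, -0.0616, 0.1191]
orientation: [0.732, 0.681, 0.002, 0.001]
contact_force: [3.6, 0.3, -0.1]
width: 0.0095
```

```bash
python3 -m crank '[5,0,-2,11,0,0,0,5,0,-3.5,22,0,0,0,5,0,-4.5,32,0,0,0,5,0,-5,40,0,0,0,5,0,-5,46,0,0,0,5,0,-5,49,0,0,0,5,0,-5,49,0,0,0]'
```

```text
t: 26.15
eef_pos: [0.4699, -0.0615, 0.0724]
orientation: [0.732, 0.681, 0.002, 0.002]
contact_force: [1.1, 1.6, 16.4]
width: 0.0092
```

```bash
python3 -m crank '[5,0,0,1,0,0,0,5,0,0,1,0,0,0]'
python3 - <<'E'
from h import *
import cv2
pic,d,w=cloud("scene"); m=mask("lid_handle","scene")
Q=w[m];Q=Q[~np.isnan(Q[:,0])]; c=np.median(Q,0);Q=Q[(Q[:,2]>.05)&(Q[:,2]<.09)]
print(len(Q),np.linalg.lstsq(np.c_[Q[:,:2]-c[:2],np.ones(len(Q))],Q[:,2],rcond=None)[0],c)
E
```

```text
t: 26.35
eef_pos: [0.4699, -0.0615, 0.0724]
orientation: [0.732, 0.681, 0.002, 0.002]
contact_force: [0.6, 2.9, 23.4]
width: 0.0092
3980 [ 0.00082942 -0.00053286  0.06280914] [ 0.61770742 -0.06784092  0.06282429]
```

```bash
python3 -m crank '[5,0,0,-3,0,0,0,25,0,0,-3,0,0,0,25,0,0,-3,0,0,0,25,0,0,-3,0,0,0,25,0,0,-3,0,0,0]'
python3 -m crank '[25,0,0,-10,0,0,0,25,0,0,-25,0,0,0,25,0,0,-60,0,0,0,25,0,0,-100,0,0,0,25,0,0,-140,0,0,0,25,0,0,-140,0,0,0]'
python3 - <<'E'
from h import *
import cv2
pic,d,w=cloud("scene"); m=mask("lid_handle","scene")
Q=w[m];Q=Q[~np.isnan(Q[:,0])]; c=np.median(Q,0);Q=Q[(Q[:,2]>.05)&(Q[:,2]<.09)]
print(len(Q),np.linalg.lstsq(np.c_[Q[:,:2]-c[:2],np.ones(len(Q))],Q[:,2],rcond=None)[0],c)
print(ctrl.landmark_of("lid_handle","scene")[0]['centre'])
cv2.imwrite("pics/14.png",pic[:,:,::-1])
E
```

```text
t: 26.95
eef_pos: [0.4666, -0.0609, 0.0716]
orientation: [0.732, 0.681, -0.0, -0.001]
contact_force: [-0.4, 0.3, 0.4]
width: 0.0235
t: 27.55
eef_pos: [0.4711, -0.0621, 0.2183]
orientation: [0.732, 0.681, 0.004, 0.005]
contact_force: [0.2, -0.1, 0.2]
width: 0.0234
3824 [1.22126321e-03 6.59512806e-05 6.28527839e-02] [ 0.61835113 -0.06661222  0.06285602]
[0.4693, -0.0638, 0.0613]
```

View pics/14.png

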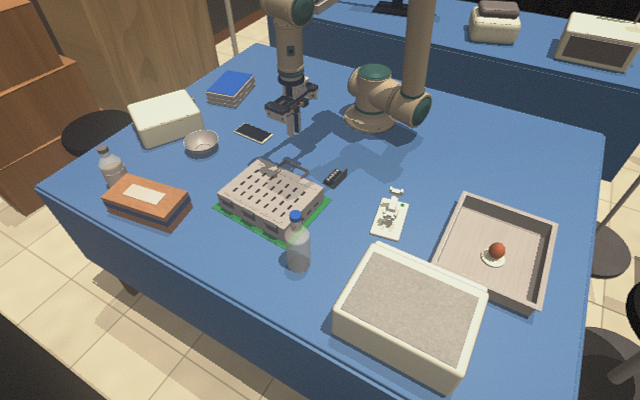

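Lid is shut at (270,195), the rest at (390,215) is empty, the gripper hangs clear at (290,110), and the other objects are where they started. Handing in.

```bash
python3 -c "
from station import ctrl
print(ctrl.sense()['joint_vel'].round(3)); print(ctrl.hand_in())"
```

```text
[-0.001  0.021  0.027  0.001 -0.003  0.001]
the job is handed in; nothing more can be done
None
```

I opened the lid by its bar handle to the stop and let go. A camera plane fit gave about 1.00 rad while the handpiece was still in its rest. I then laid the handpiece in the blue cradle with the tool leaning about 30°, tip towards the hinge, and lowered the lid shut. I handed in at about 27.6 s.

**Handpiece, checked from above with the lid open:**
- It was level, with its top about 41 mm above the cradle underside (40 mm means fully seated).
- It sat about 8 mm towards the front of centre, and 1.5 to 2 mm off sideways.
- The front saddle was in view and held it. The rear saddle was under the lid, so I infer that one from the level pose.
- I could not see the handpiece again once the lid was shut.

**Lid and table at hand-in:**
- The lid plane's slope was about 0.001 rad, so it is shut, and the gripper was clear with no contact force.
- In the last picture nothing else on the table appears to have moved. I judged that by eye rather than measuring it.
- With the lid still open after placing, the curette read where it had been before, to within about 5 mm. The elevator had only one low-confidence earlier reading, so I compared it with its lane position and it looked in place.

**Readings that disagreed:** some network detections of the handpiece, its tip and the cradle landed on the phone or the cassette (mostly when the arm or lid hid them). I discarded those and used depth and the known geometry instead.

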